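Clip a load switch into its base and throw it on

TASK

The loose load switch lies on its side: stand it upright on its back on the bench, let go, and take it again by its raised front. With its lever still off and its on end pointing away from you like that of the switch already on the panel, push it straight down into the empty base between its neighbours until both spring clips snap over it and it sits fully home. Then throw its lever over centre until it clicks and stays on, leaving the other switch on and the new one clipped home.

Things in the scene. Friction and masses are not known exactly. Their poses are not given: they have to be found in the camera images.
- load_switch: Loose light-grey three-pole switch, black lever in its front, 0.27 to 0.44 kg. Origin: centre of its flat back; z from back to front, x along its length to the on end, y across. Body 90 long (x), 54 wide (y), 40 mm deep (z); back edges of both ends bevelled 7 x 11 mm; 6.5 mm deep clip notches in both ends at z = 13 to 24 mm. Starts lying on its +y side, 54 mm high, front to the left.
- load_front (a point): Centre of the loose switch's front face, on its z axis 76 mm from the back. The raised front between z = 40 and 76 mm is a block 45 mm long (x +-22.5) and 54 mm wide (y +-27): the part to hold, across its 45 mm. The lever stands 20 to 23 mm out of this face, at its centre.
- load_on_end (a point): Point on the +x (on) end of the loose switch: its x = 45, y = 0, z = 30 mm.
- load_lever (a joint): Lever of the loose switch, rad: 0 = off (leans 0.45 rad towards its -x end, as at the start), 0.9 = on (leans 0.45 rad towards +x). Its spring drives it to the nearer stop; dead centre is 0.45: short of it the lever springs back, past it it snaps over by itself. Turns about the switch's y axis at z = 72 mm on the centre line. Starting it takes 0.13 N m (6 to 8 N).
- load_lever_tip (a point): Outer end of that lever, 27 mm from its pivot; the lever is 20 mm wide and 7 to 8 mm thick.
- panel: Mounting plate of a small control panel, flat on the bench, fixed: 206 (x) x 224 (y) x 10 mm. Origin: centre of its underside; x points away from the robot (turned up to 0.25 rad), y along its rail. A wiring duct runs along its far edge (x = 64 to 96, up to 49 mm above the bench), a terminal row along its near edge (x = -97 to -63, up to 42 mm).
- seat (a point): Centre of the floor of the empty plug-in base at the middle of the panel, 16 mm above the bench, axes as the panel's. Home, the switch has its origin here, z up, x the same way. The gap between the neighbours is 61 mm wide (3.5 mm play each side); they are as high as the switch, so only its raised front can be held there, across its length. Low end lips leave 1.5 mm play each end.
- clip_near_nose (a point): Inner face of the round nose (7 mm thick, 20 mm wide) of the spring-steel clip at the near end of the base, 33 mm above the bench, 39 mm from the seat's centre; its flared lip rises to 44 mm. The clip springs outwards as the switch is pushed down and snaps into its notch. Both clips together take 10 to 20 N straight down.
- clip_far_nose (a point): The same point of the like clip at the far end of the base.
- feed_switch: Fixed switch of the same shape as the loose one, beside the empty base on one side (left or right varies), 57.5 mm from the seat's centre. Origin and axes as for the loose switch; its back is 16 mm above the bench.
- feed_lever (a joint): Lever of that fixed switch, same values: starts on (0.9), leaning away from the robot, and must stay on.
- contactor: Fixed dark contactor block, 90 x 54 x 83 mm, on the other side of the empty base, 57.5 mm from the seat's centre. Origin: centre of its back, 16 mm above the bench.

How it is judged:
On the way, in this order (a step that is already met when the one before it is completed fails the run):
1. the loose switch stands upright on its back on the bench, let go (angle between load_switch's own z axis and vertical below 0.12 rad and height (world z) of load_switch below 0.008 m and contact force between the fingers and load_switch below 0.1 N), for 0.2 s.
2. the switch sits home in the base under both clips, its lever still off (z of load_switch in the frame of seat between -0.003 and 0.003 m and x of load_switch in the frame of seat between -0.004 and 0.004 m and y of load_switch in the frame of seat between -0.006 and 0.006 m and angle between the z axis of load_switch and the z axis of seat, either way round below 0.06 rad and angle between the x axis of load_switch and the x axis of seat, either way round below 0.1 rad and x of load_on_end in the frame of seat above 0.03 m and value of joint load_lever below 0.3 rad), for 0.2 s.
3. its lever has been thrown over centre to on (z of load_switch in the frame of seat between -0.003 and 0.003 m and x of load_switch in the frame of seat between -0.004 and 0.004 m and y of load_switch in the frame of seat between -0.006 and 0.006 m and angle between the z axis of load_switch and the z axis of seat, either way round below 0.06 rad and angle between the x axis of load_switch and the x axis of seat, either way round below 0.1 rad and x of load_on_end in the frame of seat above 0.03 m and value of joint load_lever above 0.8 rad), for 0.2 s.
At the end, for the whole second after the job is handed in: The load switch sits home on the base floor (within 3 mm in height, 4 mm along, 6 mm across, level, on end away from the robot), its lever is fully over to on (above 0.8 rad), the other switch is still on, and all is at rest (all of step 3 and value of joint feed_lever above 0.7 rad and linear speed of load_switch below 0.02 m/s); the robot touches nothing.
It fails at once if the lever of the other switch is thrown off (value of joint feed_lever below 0.45 rad).
It also fails if it takes over 64 s, if anything falls off the work surface, if the arm or the gripper's body presses on something with over 40 N, if the wrist force passes 120 N, or if a joint passes its speed limit or range.

ROBOT

A 6-joint arm with a two-finger parallel gripper is mounted at the origin on a cart in front of the work surface, level with it; the furniture and walls round the work are solid. World frame = base frame: x ahead of the robot, y to its left, z up, the work surface at z = 0. Lengths are in m, angles in rad, forces in N, time in s.
With the tool pointing down it reaches from about 0.275 to 0.875 m from the base axis. Payload 12.5 kg.
Tool frame: the origin (TCP) lies midway between the tips of the shut fingers; the grasp point (between the pads) lies 19 mm behind it (grip_point_offset is the distance from the TCP to the grasp point, in m); x points along the fingers, y is the direction in which the jaws open and shut, and the axes are right-handed (so a half turn about x gives the same grasp; the last joint's range is limited). The gripper opens to 85 mm and grips with 20 to 120 N. Pads are 22 mm wide; open, the fingers measure 114 mm over their backs; the gripper's body (76 mm by 85 mm) begins 54 mm behind the grasp point. The pads swing forward as they close: fully open they stand 13 mm farther back than shut.
Start: joints at [1.067, 0.351, 1.652, -0, 1.139, -0.085], TCP at [0.224, 0.502, 0.231] pointing down, gripper open.
Joint ranges: [-2.75, 2.75], [-0.79, 2.1], [0.01, 2.65], [-1.57, 4.71], [0.07, 3.14], [-2.87, 2.87]. Speed limits (rad/s): [2.22, 2.22, 2.79, 3.14, 3.14, 3.14].

INTERFACE

Orientations are given as a rotation vector (axis times angle).
In Python, from workcell import * gives the robot as it stands. The module is installed in compiled form; this text tells all that it offers. Calls block until the motion is done:
- goto(position, orientation): joint-space move of the TCP to a pose.
- move_l(position, rotation=None, velocity=0.15, max_force=None): straight line of the TCP; rotation=None keeps the orientation; velocity is the mean speed in m/s. With max_force (N) it stops when the force on the tool has changed by that much, and returns True; else False.
- goto_joints(angles): joint-space move.
- gripper_to(opening, grip_force=None): finger opening in m; grip_force is the grip in N (None keeps the last); returns when the fingers have stopped.
- wait(seconds).
- solve_ik(position, orientation): joint angles nearest the present ones, or None.
- capture(name): name is "scene" or "side" or "wrist"; returns a dict with "color" (384x512x3 uint8, red, green, blue), "range_z" (384x512 float32, m along the optical axis (not along the pixel's ray), 0 where there is no reading), "fx", "fy", "cx", "cy" (pixels), "world_to_cam" (4x4, takes a point from world to camera coordinates); the wrist camera has in their place "T_tool_cam" (4x4, takes a point from camera to tool coordinates, whose origin is the TCP and whose axes are the tool frame's). Camera axes: x right, y down, z forward; pixel columns grow to the right and rows downward; lengths in m; the calibration is good to about 2 mm. A picture is of the moment at which its call begins: read the wrist's pose just before it.
A pose or a line that the arm cannot do raises Unreachable and nothing moves.
- sign_off(): hands the job in, once; it reports no verdict.
Readings, each from a call of its own:
- read_t(): time.
- read_joints(): joint angles.
- read_joint_velocities(): joint speeds.
- read_tau(): joint torques, N m.
- read_eef_pos(): TCP position.
- read_eef_rot(): TCP orientation.
- read_wrist_force(): force on the tool from outside, world axes, zero at the start.
- read_wrist_torque(): the same for the moment, N m.
- read_width(): finger opening in m.
Only numpy, scipy, OpenCV 4.12 (cv2) and the standard library are available. Lean on these libraries where they do the work, as an engineer would, in place of code of your own. Each camera call takes 0.05 s, during which the arm holds its last target.

## Working session

There is one attempt and no reset: what is moved stays moved. The work goes in short steps, each a Python script; the robot and the scene stay as the last script left them, time stands still between calls to the robot, and variables do not carry over. Pictures are saved under pics/ and viewed, and the job is handed in when it is done.

```bash
mkdir -p pics; ls
python3 - <<'E'
from workcell import *
import cv2,numpy as np,pickle
print(read_t(),read_eef_pos(),read_eef_rot(),read_width())
for n in ["scene","side","wrist"]:
    d=capture(n); pickle.dump(d,open(f"pics/{n}0.pkl","wb"))
    cv2.imwrite(f"pics/{n}0.png",d["color"][:,:,::-1])
    print(n,d["fx"],d["cx"],d["cy"],d.get("world_to_cam",d.get("T_tool_cam")))
print(read_t())
E
```

```text
pics
0.0 [0.22349862 0.50217735 0.23075302] [ 0.32761695  1.54604686 -0.3293895 ] 0.08528448937794758
scene 357.9659311837058 257.5490944563131 190.77359919538807 [[ 0.67474751 -0.73785753  0.01679482 -0.4617454 ]
 [-0.54155997 -0.51044323 -0.66795248  0.23269491]
 [ 0.50142656  0.44160387 -0.7440144   0.72314268]
 [ 0.          0.          0.          1.        ]]
side 436.3722395559371 261.5702309101763 186.55816128791113 [[-0.99780939 -0.0634974  -0.01856094  0.49693277]
 [-0.01417445  0.47925919 -0.87755895  0.1708253 ]
 [ 0.06461821 -0.87537347 -0.47910936  0.89577117]
 [ 0.          0.          0.          1.        ]]
wrist 315.95149488296096 251.64026755087795 189.96433210659546 [[ 7.07971425e-05 -3.03019216e-01  9.52984444e-01 -1.42017281e-01]
 [ 9.99999452e-01  1.01653088e-03  2.48935110e-04  6.23790062e-05]
 [-1.04417024e-03  9.52983904e-01  3.03019122e-01 -7.59566439e-02]
 [ 0.00000000e+00  0.00000000e+00  0.00000000e+00  1.00000000e+00]]
0.15
```

View pics/scene0.png

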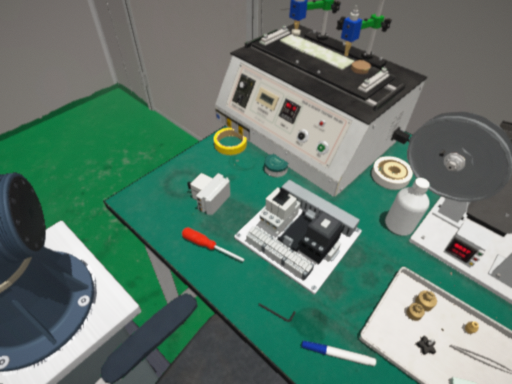

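View pics/side0.png

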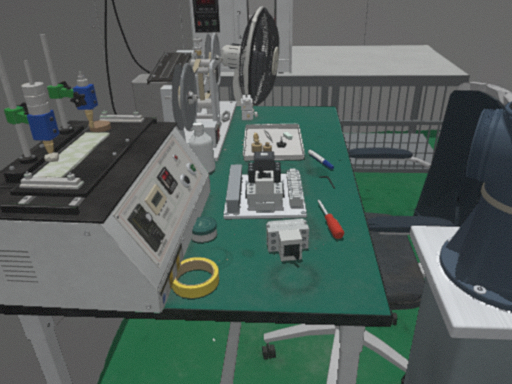

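View pics/wrist0.png

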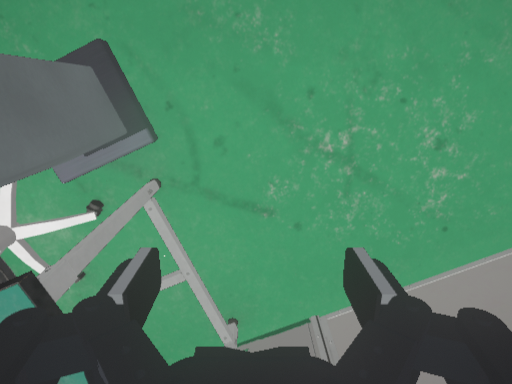

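The scene view shows the loose switch at about (210,192), lying with its front to the left. The panel is around (298,235), with the feed switch at (280,207) on the left of the gap and the contactor at (320,232) on the right. The wrist camera sees only floor. Next I'll build point clouds.

```bash
cat > h.py <<'E'
import numpy as np,cv2,pickle
from scipy.spatial.transform import Rotation as R
def cloud(d,Tcw=None):
    z=d["range_z"]; v,u=np.mgrid[0:z.shape[0],0:z.shape[1]]
    P=np.stack([(u-d["cx"])/d["fx"]*z,(v-d["cy"])/d["fy"]*z,z],-1)
    T=np.linalg.inv(d["world_to_cam"]) if Tcw is None else Tcw
    W=P@T[:3,:3].T+T[:3,3]; W[z<=0]=np.nan
    return W
E
python3 - <<'E'
from h import *
for n in ["scene","side"]:
    d=pickle.load(open(f"pics/{n}0.pkl","rb")); W=cloud(d)
    m=(W[...,2]>-0.02)&(W[...,2]<0.15)&(W[...,0]>0.2)&(W[...,0]<0.8)&(W[...,1]>-.3)&(W[...,1]<.6)
    bench=W[(np.abs(W[...,2])<0.012)&m]; print(n,len(bench),np.median(bench[:,2]))
    # top-down height map 1.5 mm/px: x up, y left
    s=0.0015; H=np.zeros((400,600),np.float32)
    P=W[m]; P=P[np.argsort(P[:,2])]
    r=((0.8-P[:,0])/s).astype(int); c=((0.6-P[:,1])/s).astype(int)
    k=(r>=0)&(r<400)&(c>=0)&(c<600)
    for dr in (0,1):
        for dc in (0,1):
            H[np.clip(r[k]+dr,0,399),np.clip(c[k]+dc,0,599)]=np.clip(P[k,2],0,.13)
    im=cv2.applyColorMap((H/.13*255).astype(np.uint8),cv2.COLORMAP_JET)
    for g in range(0,600,67): pass
    for y in np.arange(.6,-.3,-.1): cv2.putText(im,f"{y:.1f}",(int((.6-y)/s),10),0,.35,(255,255,255)); cv2.line(im,(int((.6-y)/s),0),(int((.6-y)/s),399),(90,90,90),1)
    for x in np.arange(.2,.8,.1): cv2.putText(im,f"{x:.1f}",(0,int((.8-x)/s)),0,.35,(255,255,255)); cv2.line(im,(0,int((.8-x)/s)),(599,int((.8-x)/s)),(90,90,90),1)
    cv2.imwrite(f"pics/top_{n}.png",im)
E
```

```text
scene 17161 0.000939301482868804
side 19914 0.000164128988795198
```

View pics/top_scene.png

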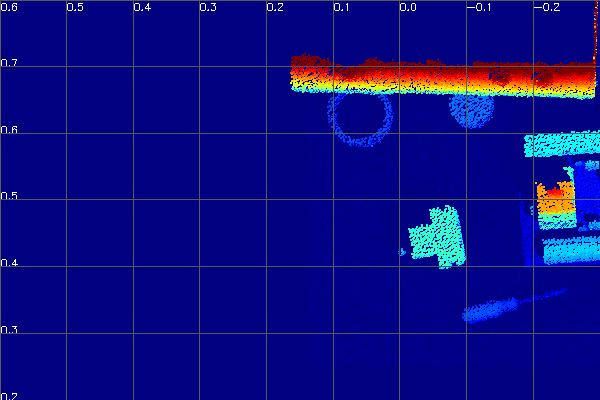

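View pics/top_side.png

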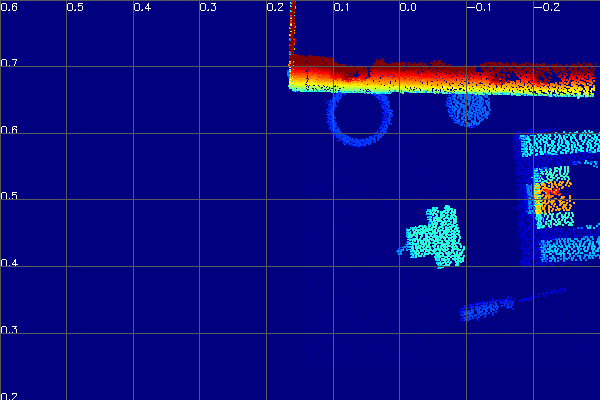

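```bash
cat >> h.py <<'E'
def rot(d,yj):
    "tool x = d, tool y ~ yj"
    d=np.array(d,float); d/=np.linalg.norm(d); y=np.array(yj,float); y-=d*(y@d); y/=np.linalg.norm(y)
    return R.from_matrix(np.stack([d,y,np.cross(d,y)],1)).as_rotvec()
E
python3 - <<'E'
from h import *
from scipy.optimize import minimize
from workcell import *
M=R.from_rotvec(read_eef_rot()).as_matrix(); print(M.round(2))
pts=[]
for n in ["scene","side"]:
    W=cloud(pickle.load(open(f"pics/{n}0.pkl","rb")))
    m=(W[...,2]>0.046)&(W[...,2]<0.062)&(abs(W[...,0]-.44)<.08)&(abs(W[...,1]+.05)<.08)
    pts.append(W[m]); print(n,m.sum(),np.median(W[m][:,2]))
s=0.0005
def mask(P):
    im=np.zeros((320,320),np.uint8)
    r=((P[:,0]-.36)/s).astype(int); c=((P[:,1]+.13)/s).astype(int)
    im[r,c]=1
    return cv2.morphologyEx(cv2.copyMakeBorder(im,20,20,20,20,0),cv2.MORPH_CLOSE,cv2.getStructuringElement(2,(11,11)))[20:-20,20:-20]
# template polygon (x,z) in switch frame
poly=np.array([[-34,0],[34,0],[45,7],[45,13],[38.5,13],[38.5,24],[45,24],[45,40],[22.5,40],[22.5,76],[-22.5,76],[-22.5,40],[-45,40],[-45,24],[-38.5,24],[-38.5,13],[-45,13],[-45,7]])/1000
def render(p):
    c,sn=np.cos(p[2]),np.sin(p[2])
    # ex=(c,s), ez=(-s,c)
    Q=np.stack([p[0]+poly[:,0]*c-poly[:,1]*sn, p[1]+poly[:,0]*sn+poly[:,1]*c],1)
    im=np.zeros((320,320),np.uint8)
    q=np.stack([(Q[:,1]+.13)/s,(Q[:,0]-.36)/s],1)
    cv2.fillPoly(im,[np.round(q*256).astype(np.int32)],1,shift=8); return im
for k,P in enumerate(pts+[np.vstack(pts)]):
    mk=mask(P)
    f=lambda p:-(mk&render(p)).sum()/((mk|render(p)).sum())
    best=min((minimize(f,[.44,-.09,a],method="Nelder-Mead",options=dict(initial_simplex=[[.44,-.09,a],[.45,-.09,a],[.44,-.08,a],[.44,-.09,a+.15]],maxiter=400)) for a in (-.2,0,.2,.4)),key=lambda r:r.fun)
    print(k,best.x,best.fun)
E
```

```text
[[-0.    0.41  0.91]
 [-0.    0.91 -0.41]
 [-1.   -0.   -0.  ]]
scene 714 0.05499770884981542
side 757 0.0539683145619404
0 [ 0.45851852 -0.01222222 -0.47777778] 0.0
1 [ 0.38444444 -0.06111111  0.78333333] 0.0
2 [ 0.47251486 -0.01651578 -0.82455418] 0.0<stdin>:27: RuntimeWarning: overflow encountered in scalar negative
```

Run:
```python
from h import *
from workcell import *
def t(name,p,d,y):
    q=solve_ik(p,rot(d,y)); print(name,None if q is None else np.round(q,2))
for sg in (1,-1):
    for a in (0,30,45,60):
        a_=np.radians(a)
        t(f"pick {a} {sg}",[.44,-.0,.05],[0,-np.sin(a_),-np.cos(a_)],[sg,0,0])
        for yy in (0.,.1):
            t(f" place{yy} {a} {sg}",[.44,yy,.08],[0,np.cos(a_),-np.sin(a_)],[sg,0,0])
    t("look",[.40,-.15,.33],[0,0,-1],[sg,0,0])
    t("ins",[.5,-.29,.08],[0,0,-1],[sg,0,0])
    t("look2",[.35,-.15,.33],[0,0,-1],[0,sg,0])
```

```text
pick 0 1 [-0.11  0.46  2.06 -0.    0.62 -0.11]
 place0.0 0 1 [-0.63  1.03  1.8   0.96  1.75 -1.32]
 place0.1 0 1 [-0.46  1.01  1.91  1.12  1.67 -1.38]
pick 30 1 [ 0.19  0.56  2.02 -0.74  0.82  0.77]
 place0.0 30 1 [-0.57  0.74  1.92  0.84  1.34 -1.16]
 place0.1 30 1 [-0.39  0.71  2.02  1.01  1.24 -1.16]
pick 45 1 [ 0.31  0.67  1.97 -0.91  1.03  1.01]
 place0.0 45 1 [-0.5   0.61  1.97  0.75  1.14 -1.03]
 place0.1 45 1 [-0.3   0.57  2.05  0.9   1.03 -0.99]
pick 60 1 [ 0.39  0.8   1.91 -1.01  1.25  1.15]
 place0.0 60 1 [-0.39  0.5   2.02  0.61  0.94 -0.83]
 place0.1 60 1 [-0.18  0.47  2.06  0.71  0.85 -0.73]
look [-0.47  0.02  1.8  -0.    1.31 -0.47]
ins [-0.61  0.59  1.69 -0.    0.86 -0.61]
look2 [-0.53 -0.07  1.9   0.    1.32 -2.1 ]
pick 0 -1 None
 place0.0 0 -1 [-0.63  1.03  1.8   0.96  1.75  1.82]
 place0.1 0 -1 [-0.46  1.01  1.91  1.12  1.67  1.76]
pick 30 -1 [ 0.19  0.56  2.02 -0.74  0.82 -2.37]
 place0.0 30 -1 [-0.57  0.74  1.92  0.84  1.34  1.98]
 place0.1 30 -1 [-0.39  0.71  2.02  1.01  1.24  1.98]
pick 45 -1 [ 0.31  0.67  1.97 -0.91  1.03 -2.13]
 place0.0 45 -1 [-0.5   0.61  1.97  0.75  1.14  2.11]
 place0.1 45 -1 [-0.3   0.57  2.05  0.9   1.03  2.15]
pick 60 -1 [ 0.39  0.8   1.91 -1.01  1.25 -1.99]
 place0.0 60 -1 [-0.39  0.5   2.02  0.61  0.94  2.31]
 place0.1 60 -1 [-0.18  0.47  2.06  0.71  0.85  2.42]
look [-0.47  0.02  1.8   0.    1.31  2.67]
ins [-0.61  0.59  1.69  0.    0.86  2.54]
look2 [-0.53 -0.07  1.9  -0.    1.32  1.04]
```

Run:
```python
from h import *
from workcell import *
def shot(n):
    p=read_eef_pos(); r=read_eef_rot(); d=capture("wrist")
    T=np.eye(4); T[:3,:3]=R.from_rotvec(r).as_matrix(); T[:3,3]=p
    d["Tcw"]=T@d["T_tool_cam"]; pickle.dump(d,open(f"pics/{n}.pkl","wb")); cv2.imwrite(f"pics/{n}.png",d["color"][:,:,::-1])
goto([.49,-.27,.33],rot([0,0,-1],[1,0,0])); wait(.2); shot("wpanel")
print(read_t(), read_eef_pos())
goto([.44,-.03,.28],rot([0,0,-1],[1,0,0])); wait(.2); shot("wsw")
print(read_t(), read_eef_pos())
```

```text
3.2917 [ 0.49013043 -0.26976057  0.32999403]
4.525 [ 0.44031881 -0.03071534  0.28002182]
```

View pics/wpanel.png

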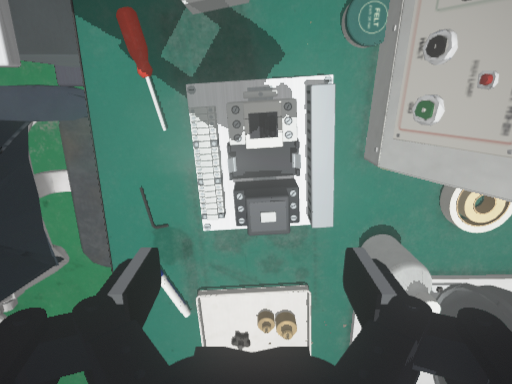

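View pics/wsw.png

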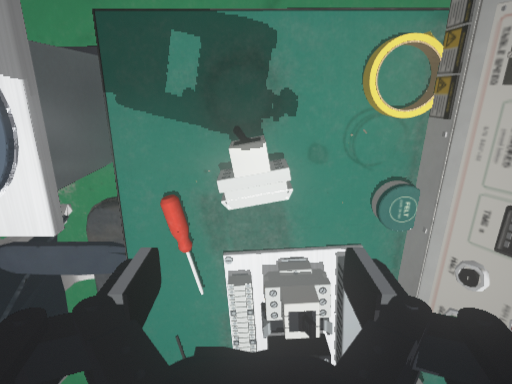

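```bash
cat > fit.py <<'E'
from h import *
from scipy.optimize import minimize
s=0.0005
def mask(P,x0,y0,N,k=9):
    im=np.zeros((N,N),np.uint8)
    r=((P[:,0]-x0)/s).astype(int); c=((P[:,1]-y0)/s).astype(int); ok=(r>=0)&(r<N)&(c>=0)&(c<N)
    im[r[ok],c[ok]]=1
    im=cv2.copyMakeBorder(im,30,30,30,30,cv2.BORDER_CONSTANT,value=0)
    return cv2.morphologyEx(im,cv2.MORPH_CLOSE,np.ones((k,k),np.uint8))[30:-30,30:-30]
def fit(P,poly,x0,y0,N,g,k=9):
    mk=mask(P,x0,y0,N,k)
    def render(p):
        c,sn=np.cos(p[2]),np.sin(p[2])
        q=np.stack([(p[1]+poly[:,0]*sn+poly[:,1]*c-y0)/s,(p[0]+poly[:,0]*c-poly[:,1]*sn-x0)/s],1)
        im=np.zeros((N,N),np.uint8); cv2.fillPoly(im,[np.round(q*256-128).astype(np.int32)],1,shift=8); return im
    def f(p): m=render(p); return -float((mk&m).sum())/float((mk|m).sum())
    best=min((minimize(f,[g[0],g[1],g[2]+a],method="Nelder-Mead",options=dict(initial_simplex=[[g[0],g[1],g[2]+a],[g[0]+.01,g[1],g[2]+a],[g[0],g[1]+.01,g[2]+a],[g[0],g[1],g[2]+a+.1]],maxiter=400,xatol=1e-5,fatol=1e-5)) for a in (-.2,-.05,.1,.2)),key=lambda r:r.fun)
    return best.x,best.fun
def clouds(names):
    o={}
    for n in names:
        d=pickle.load(open(f"pics/{n}.pkl","rb")); o[n]=cloud(d,d.get("Tcw")).reshape(-1,3)
    return o
SW=np.array([[-34,0],[34,0],[45,7],[45,13],[38.5,13],[38.5,24],[45,24],[45,40],[22.5,40],[22.5,76],[-22.5,76],[-22.5,40],[-45,40],[-45,24],[-38.5,24],[-38.5,13],[-45,13],[-45,7]])/1000
def rect(a,b,c,d): return np.array([[a,c],[b,c],[b,d],[a,d]])/1000
E
python3 - <<'E'
from fit import *
C=clouds(["scene0","side0","wpanel","wsw"])
for n in C:
    W=C[n]
    near=(abs(W[:,0]-.44)<.09)&(abs(W[:,1]+.05)<.08)
    P=W[near&(W[:,2]>.046)&(W[:,2]<.064)]
    if n!="wpanel": print(n,len(P),"z",np.median(P[:,2]),fit(P,SW,.34,-.14,360,[.44,-.09,.1],13))
    b=W[near&(abs(W[:,2])<.01)]; print("  bench",np.median(b[:,2]))
W=C["wpanel"]
P=W[(W[:,2]>.005)&(W[:,2]<.15)&(abs(W[:,0]-.5)<.14)&(abs(W[:,1]+.3)<.15)]
print("panel",fit(P,rect(-103,103,-112,112),.34,-.46,640,[.5,-.3,0]))
for lo,hi,nm in ((.006,.0135,"plate"),(.014,.02,"seat?"),(.044,.054,"duct"),(.085,.097,"feedtop"),(.0971,.106,"contop")):
    Q=P[(P[:,2]>lo)&(P[:,2]<hi)]; print(nm,len(Q),np.median(Q[:,2]),Q.min(0).round(3),Q.max(0).round(3))
Q=P[(P[:,2]>.086)&(P[:,2]<.097)&(P[:,1]>-.28)]
print("feed",fit(Q,rect(-22.5,22.5,-27,27),.4,-.35,400,[.5,-.24,0],21))
Q=P[(P[:,2]>.044)&(P[:,2]<.054)&(P[:,0]>.55)]
print("duct",cv2.minAreaRect(Q[:,:2].astype(np.float32)*1000))
E
```

```text
scene0 714 z 0.05499770884981542 (array([ 0.44928351, -0.09090208,  0.17816421]), np.float64(-0.9312988353236031))
  bench 0.0010203549040098125
side0 757 z 0.0539683145619404 (array([ 0.45003135, -0.08758165,  0.1961061 ]), np.float64(-0.9429948398403272))
  bench 0.00023046642642510218
  bench -0.001049702181801837
wsw 3384 z 0.053260211738985375 (array([ 0.44980361, -0.08893216,  0.19102831]), np.float64(-0.9688834355828221))
  bench -0.0009324156527770189
panel (array([ 0.50798269, -0.28880772,  0.07789481]), np.float64(-0.7954940182741993))
plate 5290 0.009313878598276176 [ 0.36  -0.406  0.006] [ 0.605 -0.172  0.013]
seat? 2174 0.01538414060615051 [ 0.36  -0.383  0.014] [ 0.591 -0.18   0.02 ]
duct 3647 0.04833322480837904 [ 0.459 -0.384  0.044] [ 0.61  -0.185  0.054]
feedtop 3073 0.09317222450963975 [ 0.482 -0.374  0.085] [ 0.541 -0.204  0.097]
contop 243 0.09844553996854966 [ 0.49  -0.365  0.097] [ 0.537 -0.222  0.106]
feed (array([ 0.50527977, -0.23185324,  0.0652387 ]), np.float64(-0.8396876901237071))
duct ((576.7322387695312, -284.80718994140625), (56.144351959228516, 199.321533203125), 3.6933863162994385)
```

Run:
```python
from fit import *
W=clouds(["wpanel"])["wpanel"]
P=W[(W[:,2]>-.01)&(W[:,2]<.15)&(abs(W[:,0]-.5)<.15)&(abs(W[:,1]+.29)<.15)]
P=P[np.argsort(P[:,2])]
s=.0005; im=np.zeros((600,600),np.uint8)
r=((.65-P[:,0])/s).astype(int); c=((-.14-P[:,1])/s).astype(int)
for dr in range(2):
  for dc in range(2): im[np.clip(r+dr,0,599),np.clip(c+dc,0,599)]=np.clip((P[:,2]+.01)/.13*255,1,255)
cv2.imwrite("pics/hp.png",cv2.applyColorMap(im,cv2.COLORMAP_JET))
d=pickle.load(open("pics/wpanel.pkl","rb"))
cv2.imwrite("pics/pc.png",cv2.resize(d["color"][60:245,175:350,::-1],None,fx=3,fy=3,interpolation=cv2.INTER_CUBIC))
```

```text
(no output)
```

View pics/hp.png

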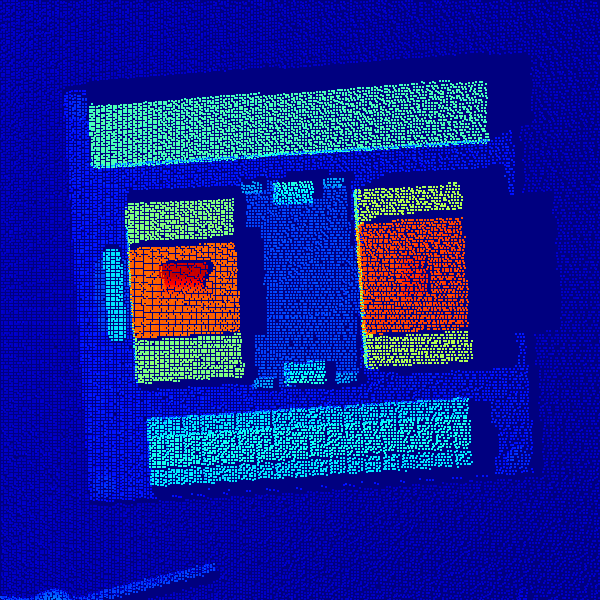

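View pics/pc.png

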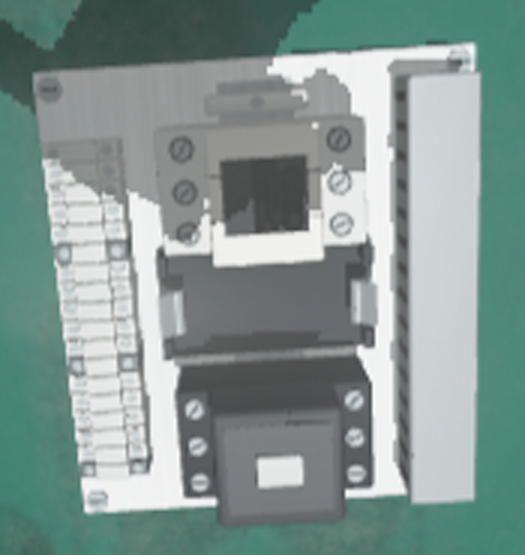

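Run:
```python
from fit import *
W=clouds(["wpanel"])["wpanel"]
W=W+[0,0,.001]
near=(abs(W[:,0]-.5)<.15)&(abs(W[:,1]+.29)<.15)
P=W[near]
def mar(Q,n):
    (a,b),(w,h),t=cv2.minAreaRect((Q[:,:2]*1000).astype(np.float32)); print(n,len(Q),round(a,1),round(b,1),round(w,1),round(h,1),round(t,2),"z",np.median(Q[:,2]).round(4)); return
B=lambda lo,hi,x0,x1,y0,y1:P[(P[:,2]>lo)&(P[:,2]<hi)&(P[:,0]>x0)&(P[:,0]<x1)&(P[:,1]>y0)&(P[:,1]<y1)]
f=B(.045,.14,.455,.555,-.265,-.198); mar(f,"feed"); print(fit(f,rect(-45,45,-27,27),.4,-.35,400,[.5,-.24,0],21))
f=B(.088,.098,.455,.555,-.265,-.198); mar(f,"feedtop"); print(fit(f,rect(-22.5,22.5,-27,27),.4,-.35,400,[.5,-.24,0],21))
c=B(.045,.14,.455,.565,-.39,-.31); mar(c,"cont"); print(fit(c,rect(-45,45,-27,27),.4,-.45,400,[.5,-.34,0],21))
d=B(.044,.054,.565,.62,-.4,-.17); mar(d,"duct"); 
t=B(.03,.05,.39,.455,-.4,-.17); mar(t,"term")
mar(B(.03,.05,.54,.57,-.31,-.27),"clipfar"); mar(B(.03,.05,.45,.475,-.31,-.275),"clipnear")
mar(B(.013,.019,.47,.545,-.312,-.262),"floor")
```

```text
feed 3113 505.0 -232.2 89.9 54.1 3.74 z 0.0914
(array([ 0.50484357, -0.23178124,  0.04995145]), np.float64(-0.9688918353817125))
feedtop 1514 505.1 -232.2 45.0 54.0 3.79 z 0.0925
(array([ 0.50507032, -0.2321709 ,  0.05787404]), np.float64(-0.8406370460539663))
cont 2967 512.6 -346.4 90.1 54.4 3.71 z 0.0953
(array([ 0.51220117, -0.3460097 ,  0.06672715]), np.float64(-0.9684528070354842))
duct 3412 588.5 -284.0 32.5 199.3 3.69 z 0.0493
term 2739 429.0 -294.7 34.3 161.1 3.71 z 0.0385
clipfar 130 553.8 -286.5 10.3 19.9 2.6 z 0.0396
clipnear 129 464.0 -292.4 11.2 20.4 2.95 z 0.0388
floor 1420 507.5 -287.7 75.3 48.0 0.73 z 0.0163
```

```bash
cat >> h.py <<'E'
SEAT=np.array([.5088,-.2894,.016]); PYAW=.065
def pose(p,ex,ey,ez): 
    T=np.eye(4); T[:3,0]=ex;T[:3,1]=ey;T[:3,2]=ez;T[:3,3]=p; return T
def toolT(p,rv):
    T=np.eye(4); T[:3,:3]=R.from_rotvec(rv).as_matrix(); T[:3,3]=p; return T
def pr(T): return T[:3,3].copy(), R.from_matrix(T[:3,:3]).as_rotvec()
E
python3 - <<'E'
from fit import *
from workcell import *
W=clouds(["wsw"])["wsw"]; n=(abs(W[:,0]-.44)<.09)&(abs(W[:,1]+.05)<.08)&(W[:,2]>.046)&(W[:,2]<.06); P=W[n]
y=.19; z=(P[:,0]-.45)*-np.sin(y)+(P[:,1]+.089)*np.cos(y)
for lo,hi in((.045,.08),(-.01,.038)):
    print(cv2.minAreaRect((P[(z>lo)&(z<hi)][:,:2]*1000).astype(np.float32)))
yaw=.191
c,s=np.cos(yaw),np.sin(yaw); ex=np.array([c,s,0]); ez=np.array([-s,c,0]); ey=np.array([0,0,-1.])
S0=pose([.4498,-.0889,.027],ex,ey,ez)
d=-(ez+np.array([0,0,1]))/2**.5
g=S0[:3,3]+ez*.062+np.array([0,0,.004])
rv=rot(d,ex); tcp=g+d*.019
T0=toolT(tcp,rv); rel=np.linalg.inv(S0)@T0
c,s=np.cos(PYAW),np.sin(PYAW)
S1=pose([.45,.09,.001],[c,s,0],[-s,c,0],[0,0,1]); T1=S1@rel
pickle.dump((S0,T0,S1,T1),open("plan.pkl","wb"))
print(tcp, solve_ik(tcp,rv), pr(T1)[0], solve_ik(*pr(T1)))
gripper_to(.085)
goto(tcp-d*.09,rv)
print(read_t(),read_wrist_force())
print(move_l(tcp,velocity=.1,max_force=10),read_t(),read_eef_pos(),read_wrist_force())
E
```

```text
((438.6108703613281, -29.561708450317383), (45.084224700927734, 30.97452163696289), 10.920793533325195)
((446.4478454589844, -70.64157104492188), (89.82003021240234, 38.598899841308594), 10.886789321899414)
[ 0.44058039 -0.04121819  0.01756497] [ 0.23022245  0.70388065  2.08856856 -1.20832121  0.85666807  1.10139014] [0.44938715 0.0994151  0.04956497] [-0.28650357  0.66163018  1.99503814  0.88340966  1.03317302 -1.03617136]
5.7917 [-0.58637713 -0.54872498 -0.29360151]
False 6.8417 [ 0.4407555  -0.04104715  0.01785403] [-0.02663868 -0.97762558  0.9003413 ]
```

Run:
```python
from h import *
from workcell import *
gripper_to(.04,80); print(read_width(),read_wrist_force(),read_t())
d=capture("side"); cv2.imwrite("pics/s1.png",cv2.resize(d["color"][180:300,180:360,::-1],None,fx=4,fy=4))
```

```text
0.04385920565093174 [-2.20146308  4.5361067   6.96550836] 7.3
```

View pics/s1.png

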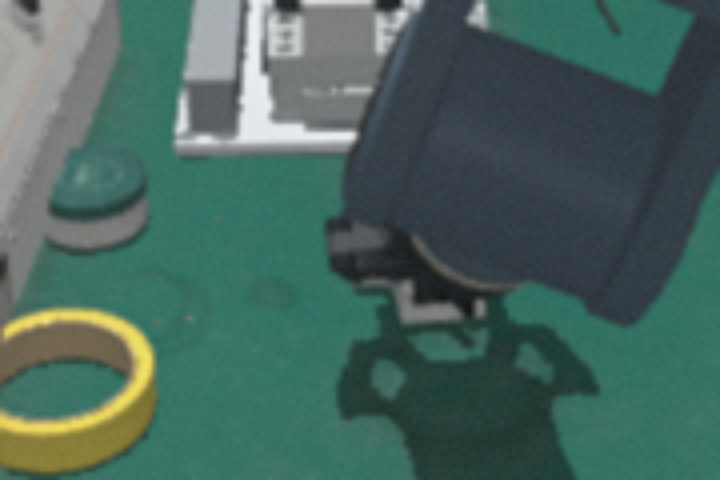

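The fingers stopped at 44 mm on the 45 mm block, so the grip looks right. The side view shows the fingers around the raised front at about (430,290) in the crop. Next: lift, turn and check.

Run:
```python
from h import *
from workcell import *
S0,T0,S1,T1=pickle.load(open("plan.pkl","rb"))
p=read_eef_pos(); move_l(p+[0,0.0,.12],velocity=.12)
print(read_t(),read_width(),read_wrist_force())
p1,r1=pr(T1); goto(p1+[0,0,.06],r1); print(read_t(),read_width(),read_eef_pos())
wait(.2)
for n in("side","scene"):
    d=capture(n); pickle.dump(d,open(f"pics/{n}2.pkl","wb")); cv2.imwrite(f"pics/{n}2.png",d["color"][:,:,::-1])
```

```text
8.5 0.04439219369290029 [ 0.32925472 -0.02576111 -3.1585687 ]
10.1167 0.044382965923683626 [0.44887953 0.09956634 0.10928996]
```

View pics/side2.png

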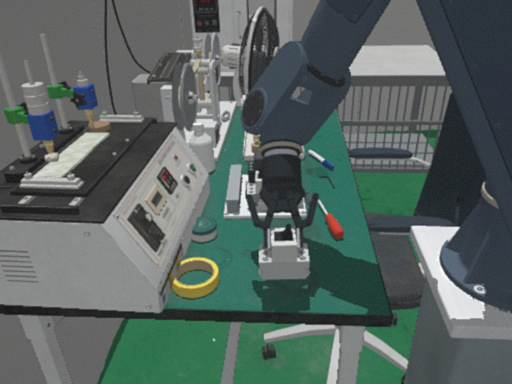

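View pics/scene2.png

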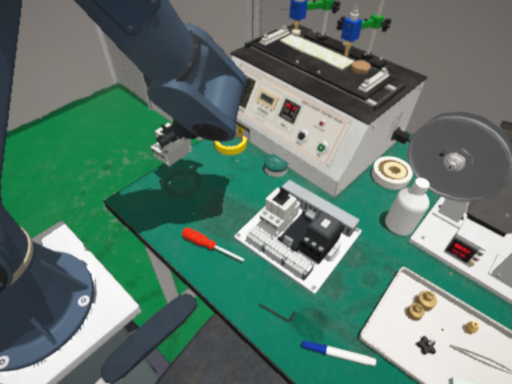

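Run:
```python
from fit import *
C=clouds(["wsw","side0","side2","scene2"])
for n in ("wsw","side0"):
    W=C[n]; b=W[(abs(W[:,2])<.01)&(W[:,0]>.4)&(W[:,0]<.5)]; print(n,"edge y",b[:,1].max())
for n in ("side2","scene2"):
    W=C[n]; P=W[(abs(W[:,0]-.45)<.07)&(abs(W[:,1]-.09)<.06)&(W[:,2]>.03)&(W[:,2]<.2)]
    # +y side face: y near .117
    F=P[(P[:,1]>.108)&(P[:,1]<.128)]
    if len(F)>100:
        ctr=np.median(F,0); F=F[abs(F[:,1]-ctr[1])<.006]; u,s,v=np.linalg.svd(F-F.mean(0),full_matrices=False); print(n,"side face",len(F),F.mean(0),"n",v[2],s, F[:,2].min(),F[:,2].max())
    T=P[(P[:,2]>.09)&(P[:,2]<.112)]; print(len(T), np.median(T,0),T.min(0),T.max(0))
```

```text
wsw edge y 0.1398767910988708
side0 edge y 0.14278185609515315
side2 side face 1373 [0.45001349 0.11701915 0.09580993] n [-0.05644148  0.99835917  0.00966029] [0.81785971 0.81243965 0.05664089] 0.058721413659892474 0.13830865206459553
739 [0.45057465 0.11495689 0.10040254] [0.40433498 0.05938505 0.09000206] [0.49640071 0.12199902 0.11187735]
341 [0.42591918 0.0662543  0.10128586] [0.40374043 0.05906301 0.09029117] [0.49433168 0.11490719 0.11175425]
```

The switch is upright to within 0.01 rad. The bench edge is at y≈0.14, so I'll set it down further in, at y=0.035.

Run:
```python
from h import *
from workcell import *
p=read_eef_pos(); move_l(p+[0,-.055,0],velocity=.15); wait(.15)
f0=read_wrist_force()
p=read_eef_pos(); print(move_l(p+[0,0,-.055],velocity=.12),read_wrist_force()-f0)
p=read_eef_pos(); print(move_l(p+[0,0,-.010],velocity=.02,max_force=5),read_eef_pos(),read_wrist_force()-f0,read_t())
```

```text
False [0.21437104 0.6239652  0.20949962]
True [0.44939371 0.04528443 0.04959089] [-0.10001619 -1.83078732 11.37446615] 12.0583
```

Run:
```python
from h import *
from workcell import *
gripper_to(.085); print(read_t(),read_width(),read_wrist_force())
d=R.from_rotvec(read_eef_rot()).as_matrix()[:,0]
move_l(read_eef_pos()-d*.09,velocity=.15)
c,s=np.cos(PYAW),np.sin(PYAW)
goto([.45,.03,.24],rot([0,0,-1],[c,s,0])); wait(.15); print(read_t())
p=read_eef_pos(); r=read_eef_rot(); dd=capture("wrist"); dd["Tcw"]=toolT(p,r)@dd["T_tool_cam"]
pickle.dump(dd,open("pics/w3.pkl","wb")); cv2.imwrite("pics/w3.png",dd["color"][:,:,::-1])
dd=capture("side"); pickle.dump(dd,open("pics/side3.pkl","wb")); cv2.imwrite("pics/side3.png",dd["color"][:,:,::-1])
from fit import clouds
for n,W in clouds(["w3","side3"]).items():
    P=W[(abs(W[:,0]-.45)<.07)&(abs(W[:,1]-.035)<.06)]
    for nm,lo,hi in(("front",.068,.084),("shoulder",.033,.047),("lever",.084,.11),("all",.03,.084)):
        Q=P[(P[:,2]>lo)&(P[:,2]<hi)]
        if len(Q)>10: print(n,nm,len(Q),np.round(cv2.minAreaRect((Q[:,:2]*1000).astype(np.float32))[0],1),np.round(cv2.minAreaRect((Q[:,:2]*1000).astype(np.float32))[1:][0],1),cv2.minAreaRect((Q[:,:2]*1000).astype(np.float32))[2],np.median(Q,0).round(4))
    b=W[(abs(W[:,2])<.01)&(abs(W[:,0]-.45)<.1)&(abs(W[:,1]-.035)<.1)]; print(" bench",np.median(b[:,2]))
```

```text
12.5417 0.0849844053028373 [-0.00541088 -0.19994824 -0.5201976 ]
14.2917
w3 front 2140 [450.7  35.8] [45.1 54.2] 3.958500385284424 [0.4534 0.0396 0.0755]
w3 shoulder 1862 [450.8  36.1] [90.3 53.7] 3.745539426803589 [0.4508 0.0389 0.0394]
w3 lever 300 [443.1  35.6] [11.3 23.8] 3.003462791442871 [0.4426 0.0358 0.0943]
w3 all 4129 [450.8  35.8] [90.2 54.3] 3.984858751296997 [0.4531 0.0403 0.074 ]
 bench -0.0009429429404740897
side3 front 401 [450.7  36.8] [44.5 56.4] 4.534915447235107 [0.4526 0.0473 0.0763]
side3 shoulder 547 [449.8  36.5] [88.5 60. ] 3.482363224029541 [0.4514 0.052  0.0402]
side3 lever 63 [443.3  37.2] [12.2 24. ] 7.299676895141602 [0.4425 0.0416 0.0935]
side3 all 1203 [449.8  36.5] [88.5 60. ] 3.482363224029541 [0.4516 0.0579 0.0477]
 bench 0.00018409580431949513
```

View pics/w3.png

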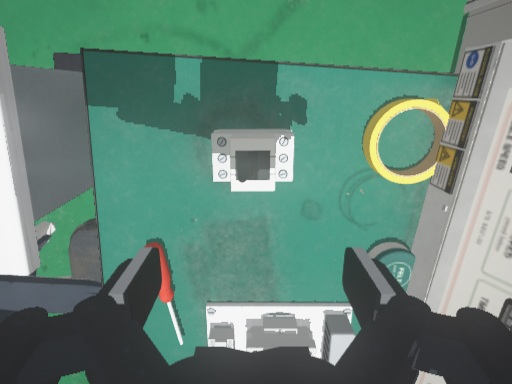

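View pics/side3.png

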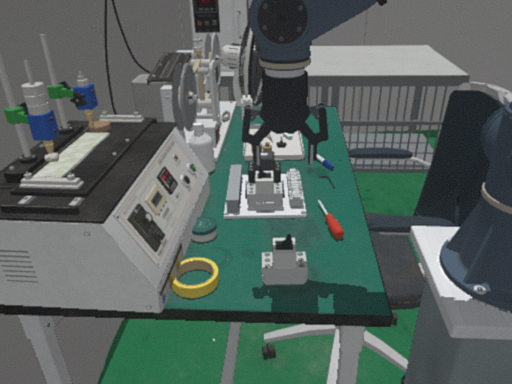

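Run:
```python
from h import *
from workcell import *
y=.067; r=rot([0,0,-1],[np.cos(y),np.sin(y),0])
goto([.4508,.0358,.13],r)
print(move_l([.4508,.0358,.044],velocity=.12,max_force=8),read_eef_pos(),read_wrist_force(),read_t())
gripper_to(.04,110); p=read_eef_pos(); print(read_width(),p,read_wrist_force(),read_t())
np.save("gr.npy",p)
move_l(p+[0,0,.14],velocity=.2)
r2=rot([0,0,-1],[np.cos(PYAW),np.sin(PYAW),0])
tgt=np.array([SEAT[0],SEAT[1],p[2]+.145]); dx=np.array([p[0]-.4508,p[1]-.0358,0]); print(dx)
goto(tgt+dx,r2); wait(.2); print(read_eef_pos(),read_wrist_force(),read_width(),read_t())
for n in("side","scene","wrist"):
    pp,rr=read_eef_pos(),read_eef_rot(); d=capture(n)
    if n=="wrist": d["Tcw"]=toolT(pp,rr)@d["T_tool_cam"]
    pickle.dump(d,open(f"pics/{n}4.pkl","wb")); cv2.imwrite(f"pics/{n}4.png",d["color"][:,:,::-1])
```

```text
False [0.45143484 0.03576614 0.04483208] [1.02139798 0.15777453 0.37731174] 15.775
0.04318730454689069 [0.45085291 0.03581384 0.0447065 ] [-3.7895955  -1.36535575 11.9240088 ] 16.25
[5.29050038e-05 1.38418355e-05 0.00000000e+00]
[ 0.50915185 -0.28837197  0.18983428] [ 0.39798016  0.92718829 -3.18352292] 0.04351334835168205 18.55
```

View pics/side4.png

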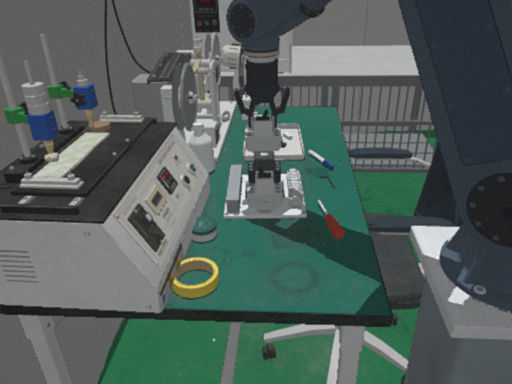

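View pics/wrist4.png

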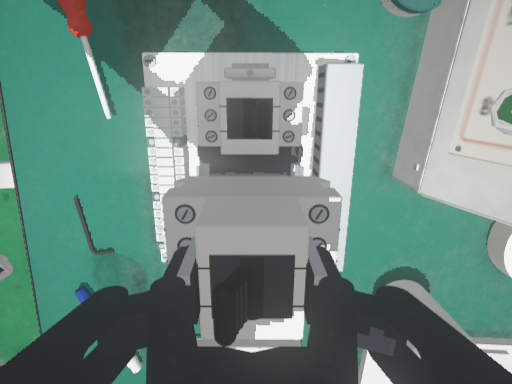

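Run:
```python
from fit import *
from workcell import *
print(read_eef_pos(),R.from_rotvec(read_eef_rot()).as_matrix().round(4).tolist())
W=clouds(["wrist4"])["wrist4"]
near=(abs(W[:,0]-.509)<.07)&(abs(W[:,1]+.289)<.05)
for nm,lo,hi in(("front",.212,.23),("shoulder",.175,.193)):
    Q=W[near&(W[:,2]>lo)&(W[:,2]<hi)]; 
    if len(Q)>20: print(nm,len(Q),cv2.minAreaRect((Q[:,:2]*1000).astype(np.float32)),np.median(Q,0).round(4),Q.min(0),Q.max(0))
    if nm=="shoulder":
        Q=Q[abs(Q[:,2]-np.median(Q[:,2]))<.004]; A=np.c_[Q[:,:2],np.ones(len(Q))]; print("slope",np.linalg.lstsq(A,Q[:,2],rcond=None)[0])
P=W[(abs(W[:,0]-.5)<.15)&(abs(W[:,1]+.29)<.15)]
B=lambda lo,hi,x0,x1,y0,y1:P[(P[:,2]>lo)&(P[:,2]<hi)&(P[:,0]>x0)&(P[:,0]<x1)&(P[:,1]>y0)&(P[:,1]<y1)]
print("feed",cv2.minAreaRect((B(.045,.14,.455,.555,-.265,-.198)[:,:2]*1000).astype(np.float32)))
for n in("scene4","side4"):
    W=clouds([n])[n]; Q=W[(abs(W[:,0]-.509)<.08)&(abs(W[:,1]+.27)<.06)&(W[:,2]>.135)&(W[:,2]<.19)]
    print(n,len(Q),Q.min(0),Q.max(0))
    F=Q[(Q[:,1]>-.268)&(Q[:,2]<.18)]
    if len(F)>50: print(np.median(F,0)); F=F[abs(F[:,1]-np.median(F[:,1]))<.006]; u,s,v=np.linalg.svd(F-F.mean(0),full_matrices=False); print(len(F),F.mean(0),v[2])
```

```text
[ 0.50902193 -0.28890813  0.18983646] [[0.0001, 0.9978, 0.0657], [-0.0, 0.0657, -0.9978], [-1.0, 0.0001, 0.0001]]
front 13224 ((510.46343994140625, -288.8294677734375), (70.79602813720703, 55.30409622192383), 3.957760810852051) [ 0.5131 -0.2799  0.2207] [ 0.47468389 -0.31719655  0.21200062] [ 0.54533747 -0.25996865  0.22999147]
shoulder 5131 ((509.7465515136719, -280.2698974609375), (90.45925903320312, 37.98130416870117), 3.9639339447021484) [ 0.5084 -0.2683  0.1844] [ 0.46417032 -0.30226254  0.17500104] [ 0.55567643 -0.25884725  0.1929653 ]
slope [ 0.00161914 -0.01556198  0.17932971]
feed ((504.94110107421875, -232.23814392089844), (90.01972961425781, 53.631961822509766), 3.6157279014587402)
scene4 761 [ 0.46297934 -0.31901903  0.14545173] [ 0.55599045 -0.26399576  0.18996738]
side4 676 [ 0.4660715  -0.31583926  0.14476479] [ 0.55620827 -0.25330467  0.18988054]
[ 0.50927204 -0.26141013  0.16372353]
432 [ 0.50951353 -0.26143196  0.16326103] [-0.06036791  0.99816632  0.00443988]
```

Run:
```python
from h import *
from workcell import *
x,y=.5085,-.2892
f0=read_wrist_force()
move_l([x,y,.14],velocity=.1)
print(move_l([x,y,.0447+.047],velocity=.06,max_force=10),read_eef_pos(),read_wrist_force()-f0,read_t())
d=capture("side"); cv2.imwrite("pics/s5.png",cv2.resize(d["color"][90:230,190:340,::-1],None,fx=4,fy=4))
```

```text
False [ 0.50871961 -0.28934741  0.09206652] [-0.62457255  0.84576758 -0.0518632 ] 20.3083
```

View pics/s5.png

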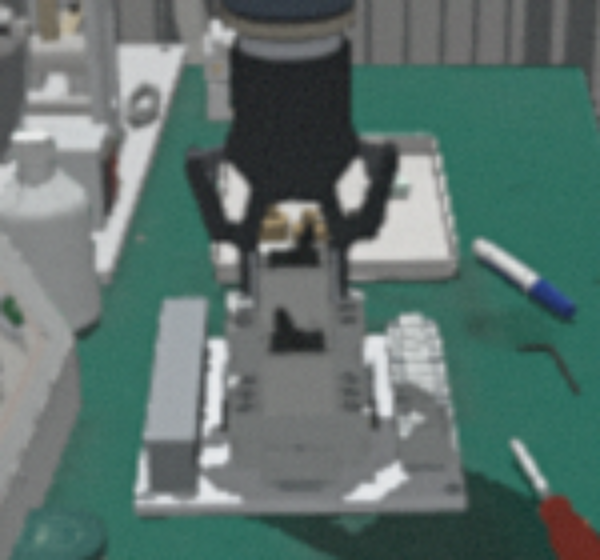

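The switch is inside the gap, lined up behind the feed switch, with no contact force. Now I'll push it down in stages.

Run:
```python
from h import *
from workcell import *
x,y=.5085,-.2892
f0=read_wrist_force()
for oz in (.040,.034,.030,.027,.024,.021,.019,.017,.016):
    h=move_l([x,y,.0447+oz],velocity=.03,max_force=50)
    p=read_eef_pos(); f=read_wrist_force()-f0
    print(oz,h,p.round(4),f.round(1),round(read_width(),4),round(read_t(),2))
    if h or abs(f[2])>45 or np.hypot(*f[:2])>20: break
```

```text
0.04 False [ 0.5084 -0.2891  0.0845] [ 0.7  1.2 -0.3] 0.0437 20.74
0.034 False [ 0.5082 -0.2891  0.0784] [-2.3  1.1  0.2] 0.0435 21.09
0.03 False [ 0.5086 -0.2893  0.0747] [-2.2 -1.   2.5] 0.0435 21.38
0.027 False [ 0.5089 -0.2896  0.0721] [-2.  -0.8  6.6] 0.0436 21.62
0.024 False [ 0.5091 -0.2898  0.0693] [-1.3 -0.9  7.8] 0.0434 21.88
0.021 False [ 0.5087 -0.2897  0.0658] [-2.7 -3.4  5.9] 0.0435 22.12
0.019 False [ 0.5076 -0.2881  0.062 ] [  0.8   2.4 -11.5] 0.0434 22.38
0.017 False [ 0.5082 -0.289   0.0616] [-2.7  1.5 -0.9] 0.0434 22.62
0.016 False [ 0.5083 -0.2891  0.0608] [-3.6  1.8  2.5] 0.0431 22.88
```

Run:
```python
from h import *
from workcell import *
x,y=.5083,-.2891
print(move_l([x,y,.0575],velocity=.02,max_force=25),read_eef_pos(),read_wrist_force(),read_width(),read_t())
wait(.3); print(read_eef_pos(),read_wrist_force())
move_l([x,y,.0600],velocity=.03)
gripper_to(.085); print(read_t(),read_wrist_force())
move_l([x,y,.16],velocity=.15)
goto([.47,-.25,.26],rot([0,0,-1],[np.cos(PYAW),np.sin(PYAW),0])); wait(.2)
p=read_eef_pos(); r=read_eef_rot(); dd=capture("wrist"); dd["Tcw"]=toolT(p,r)@dd["T_tool_cam"]
pickle.dump(dd,open("pics/w6.pkl","wb")); cv2.imwrite("pics/w6.png",dd["color"][:,:,::-1])
from fit import clouds
W=clouds(["w6"])["w6"]; P=W[(abs(W[:,0]-.5)<.15)&(abs(W[:,1]+.29)<.15)]
c,s=np.cos(PYAW),np.sin(PYAW); L=(P-[SEAT[0],SEAT[1],0])@np.array([[c,-s,0],[s,c,0],[0,0,1]])
for n,y0 in(("new",0),("feed",.0575)):
    for nm,lo,hi in(("shoulder",.045,.065),("front",.085,.097),("lever",.1,.13)):
        Q=L[(abs(L[:,1]-y0)<.0285)&(abs(L[:,0])<.048)&(L[:,2]>lo)&(L[:,2]<hi)]
        if len(Q)>20: print(n,nm,len(Q),np.median(Q,0).round(4),Q.min(0).round(4),Q.max(0).round(4))
print(read_t())
```

```text
True [ 0.50822406 -0.28916113  0.06081995] [-2.45833466  1.00270957  8.26524244] 0.04344787073599508 23.0833
[ 0.50821527 -0.28915021  0.06081261] [-2.92011923  1.18150419  6.46991276]
24.125 [ 1.0868668  -0.00653001 -0.17800485]
new shoulder 1544 [-0.0253  0.0029  0.0554] [-0.0442 -0.0259  0.0452] [0.0456 0.0276 0.0605]
new front 1834 [0.0031 0.0055 0.0915] [-0.0221 -0.0259  0.085 ] [0.023  0.0276 0.0966]
new lever 240 [-0.0083  0.0019  0.1105] [-0.0132 -0.0112  0.1001] [-0.0014  0.0125  0.1138]
feed shoulder 1831 [-0.0248  0.0609  0.0554] [-0.0449  0.0313  0.0476] [0.0449 0.0844 0.0642]
feed front 2067 [-0.0037  0.0611  0.0915] [-0.0228  0.0308  0.0853] [0.0226 0.0844 0.097 ]
feed lever 322 [0.0075 0.0581 0.1101] [0.0016 0.0451 0.1   ] [0.0139 0.0699 0.1137]
25.725
```

View pics/w6.png

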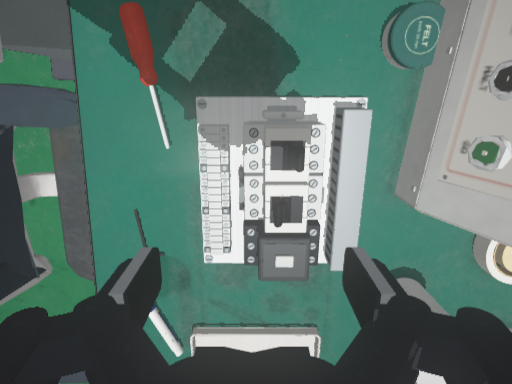

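Run:
```python
from h import *
from workcell import *
c,s=np.cos(PYAW),np.sin(PYAW); ex=np.array([c,s,0]); base=np.array([SEAT[0],SEAT[1]+.0006,0])
Pt=lambda x,z: base+ex*x+[0,0,z]
r=rot([0,0,-1],ex)
gripper_to(0.0,40); print(read_width())
goto(Pt(-.05,.17),r)
print(move_l(Pt(-.05,.101),velocity=.12,max_force=8),read_eef_pos(),read_t()); wait(.1)
f0=read_wrist_force(); prev=0
for x in np.arange(-.046,-.003,.003):
    h=move_l(Pt(x,.101),velocity=.04,max_force=25); f=(read_wrist_force()-f0)
    print(round(x,3),h,((read_eef_pos()-base)@ex).round(4),f.round(1),round(read_t(),2))
    if h or f@ex<-20: break
    if prev<-4 and f@ex>-1.5: print("drop"); break
    prev=f@ex
```

```text
2.8138857865483857e-05
False [ 0.45951111 -0.29226939  0.10204723] 27.7
-0.046 False -0.0456 [-0.1  0.2  0.4] 28.05
-0.043 False -0.0429 [ 0.1 -0.4  0.6] 28.3
-0.04 False -0.0399 [-0.2 -0.9  0.5] 28.55
-0.037 False -0.0369 [0.2 0.1 0.3] 28.8
-0.034 False -0.0339 [0.1 0.7 0.2] 29.05
-0.031 False -0.0309 [ 0.4 -0.7  0.4] 29.3
-0.028 False -0.0278 [ 0.8 -1.1  0.3] 29.55
-0.025 False -0.0256 [-7.2 -0.6  7.7] 29.8
-0.022 False -0.0232 [-15.8   0.9  19.6] 30.05
-0.019 False -0.0188 [-2.4  0.5  4.1] 30.3
-0.016 False -0.0157 [-0.3  0.6  0.7] 30.55
-0.013 False -0.0128 [0.4 0.2 0.9] 30.8
-0.01 False -0.0099 [ 0.  -0.7  0.8] 31.05
-0.007 False -0.007 [-2.7 -0.5  0.1] 31.3
-0.004 False -0.0054 [-10.9  -0.4  10.4] 31.55
```

Run:
```python
from h import *
from workcell import *
c,s=np.cos(PYAW),np.sin(PYAW); ex=np.array([c,s,0]); base=np.array([SEAT[0],SEAT[1]+.0006,0])
move_l(base+ex*-.03+[0,0,.104],velocity=.08); move_l(base+ex*-.03+[0,0,.2],velocity=.15)
goto([.47,-.25,.28],rot([0,0,-1],ex)); gripper_to(.085); wait(.3)
p=read_eef_pos(); r=read_eef_rot(); dd=capture("wrist"); dd["Tcw"]=toolT(p,r)@dd["T_tool_cam"]
pickle.dump(dd,open("pics/w7.pkl","wb")); cv2.imwrite("pics/w7.png",cv2.resize(dd["color"][80:260,170:380,::-1],None,fx=3,fy=3))
from fit import clouds
W=clouds(["w7"])["w7"]; P=W[(abs(W[:,0]-.5)<.15)&(abs(W[:,1]+.29)<.15)]
L=(P-[SEAT[0],SEAT[1],0])@np.array([[c,-s,0],[s,c,0],[0,0,1]])
for n,y0 in(("new",0),("feed",.0575)):
    for nm,lo,hi in(("shoulder",.045,.065),("front",.085,.097),("lever",.1,.13)):
        Q=L[(abs(L[:,1]-y0)<.0285)&(abs(L[:,0])<.048)&(L[:,2]>lo)&(L[:,2]<hi)]
        if len(Q)>20: print(n,nm,len(Q),np.median(Q,0).round(4),Q.min(0).round(4),Q.max(0).round(4))
Q=L[(abs(L[:,1])<.027)&(L[:,2]>.05)&(L[:,2]<.06)&(abs(L[:,0])<.048)]
print("slope",np.linalg.lstsq(np.c_[Q[:,:2],np.ones(len(Q))],Q[:,2],rcond=None)[0], read_wrist_force(),read_t())
```

```text
new shoulder 1409 [-0.0245  0.0027  0.0554] [-0.044  -0.0259  0.045 ] [0.0456 0.0277 0.0649]
new front 1629 [-0.0032  0.0056  0.0915] [-0.022  -0.0265  0.085 ] [0.0233 0.0277 0.0969]
new lever 246 [0.008  0.0016 0.1099] [ 0.0024 -0.0116  0.1002] [0.0145 0.0129 0.1134]
feed shoulder 1662 [-0.0246  0.0598  0.0554] [-0.0448  0.0305  0.048 ] [0.045  0.0845 0.065 ]
feed front 1850 [-0.0038  0.0611  0.0915] [-0.0227  0.0314  0.085 ] [0.0227 0.0845 0.0969]
feed lever 276 [0.0075 0.0583 0.1101] [0.0016 0.0459 0.1002] [0.0137 0.0699 0.1132]
slope [ 0.00123675 -0.00325938  0.05547602] [ 0.24920351  0.61167675 -0.46058342] 34.4
```

View pics/w7.png

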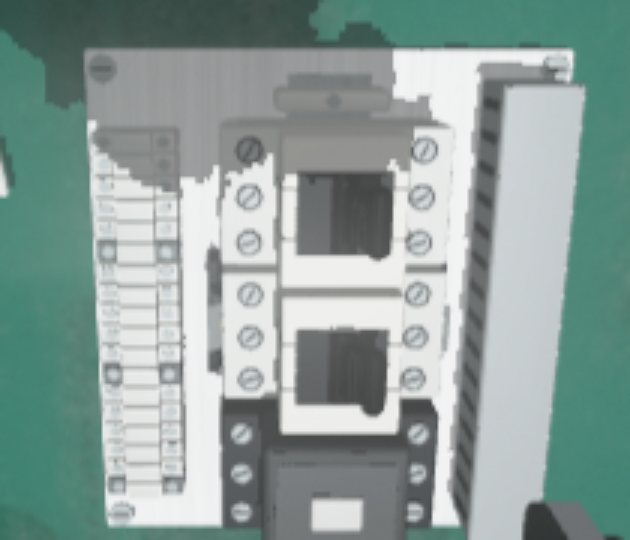

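The crop shows both levers leaning the same way, to the on side: the feed lever at about (378,215) and the new one at about (372,375). The new switch is level with the feed switch. Handing in.

```bash
python3 -c "
from workcell import *
print(sign_off(),read_t())"
```

```text
the job is handed in; nothing more can be done
the job is handed in; nothing more can be done
```

The switch is clipped home in the base with its lever on, and I handed the job in at about 34 s of the 64 s. No verdict was reported.

**What I did:** I picked the switch up by its raised front with the tool tilted 45°, turned it through 90° and stood it on its back at about (0.45, 0.036). I let go, took it again from above, and pushed it into the base. The clips gave about 8 N on the way down and then the force dropped sharply as they snapped. I then pressed it until it bottomed. With the fingers shut, I pushed the lever past centre, where the force fell from about 16 N to near zero, and drew back clear.

**Last checks, from the wrist camera:**
- **Seating:** the new switch's shoulder and front are at the same heights as the feed switch's (55.4 and 91.5 mm) and level within 0.004 rad. It is off the seat's centre by about 0.7 mm along and 0.7 mm across.
- **Levers:** the new lever's end leans about 8 mm towards on, matching the feed switch's lever, which has not moved.
- **Robot:** the gripper is clear of everything and the wrist force is near zero.

None of the checks failed. There was about 1 mm of disagreement between the camera and the tool position on where the held switch sat in the fingers, so I aimed between the two, and the push stayed at low side force. At the end of its stroke the finger also pressed the thrown lever's stop with about 11 N before I backed off.

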